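Try the gap between two sprung plates with a taper feeler

TASK

Take the red-handled taper feeler out of its wooden stand and slide its brass blade, thin end down, between the two upright steel plates of the green gap setter until it drags snugly on both plates, without forcing it: the plates give on their springs by only a millimetre or two. Finish still gripping the feeler by its handle, upright and still at that depth. Leave the other things on the table where they are.

Things in the scene. Friction and masses are not known exactly. Their poses are not given: they have to be found in the camera images.
- feeler: taper feeler, loose, upright in the stand at the start, handle up; 120 mm tall, about 150 g. Origin: middle of the blade's thin lower end; z up to the handle, x along the blade's 24 mm width, y across its thickness. Red handle from z = 75 to 120 mm: 40 mm along x, 16 mm along y; grip it across the 16 mm (fingers closing along y).
- feeler_tip (a point): the middle of the blade's lower end (the feeler's origin). The brass blade is 3 mm thick here and thickens evenly to 13 mm at z = 50 mm (0.2 mm per mm, half on each side), then stays 13 mm thick up to the handle at z = 75 mm.
- feeler_grip (a point): point in the middle of the handle of the feeler, 100 mm above the blade's tip and 20 mm below the handle's top, same axes as the feeler; rests 109 mm above the table in the stand
- stand: light wooden block, fixed, 80 x 70 x 84 mm high, with an open slot in its top (29 x 17 mm, 80 mm deep) in which the feeler hangs, the shoulders of its handle on the block's top. Origin: centre of the underside; x along the slot's 29 mm, y across it.
- gap_setter: gap setter, fixed: green base 90 x 150 x 12 mm, two upright steel plates (60 mm wide along x, 10 mm thick, tops 88 mm above the table) facing each other across a gap in the middle, each sprung against a green block; brass thumbscrew at the -y end. Origin: centre of the underside; x along the plates' width, y across the gap, z up. Half a turn makes no difference.
- plate_a_edge (a point): middle of the edge on the +y plate's inner face where its chamfer begins, 78 mm above the table, 10 mm below the plate's top; the chamfers widen the mouth by 7 mm a side. Distance to plate_b_edge along y = the gap: parallel, 4.5 to 7 mm (it differs each time and widens to the -y side), 66 mm deep below these edges.
- plate_b_edge (a point): the same point on the inner face of the -y plate
- plate_a (a joint): how far the +y plate has been pushed back against its springs (m): 0 at rest, 0.007 at its stop; starts to move at 1.5 N, then 1.5 N more per mm
- plate_b (a joint): the same for the -y plate
- quoin: bystander: small grey steel quoin, 18 x 53 x 18 mm, loose; origin at the centre of its underside
- ink_tin_near: bystander: round ink tin with a black lid, 86 mm across, 47 mm high, loose; origin at the centre of its underside
- reglet: bystander: wooden furniture block, 30 x 100 x 17 mm, loose; origin at the centre of its underside
Mind the look-alikes: they are no part of the job. There is more than one size of the feeler; the one meant has the size given above.

How it is judged (in metres and radians):
On the way, in this order (a step that is already met when the one before it is completed fails the run):
1. the feeler is drawn out of the stand, its tip above the stand's top (height (world z) of feeler above 0.088 m), for 0.1 s.
2. the blade's tip is between the plates, below the chamfers (z of feeler in the frame of gap_setter below 0.074 m and x of feeler in the frame of gap_setter between -0.025 and 0.025 m and y of feeler in the frame of gap_setter between -0.012 and 0.012 m), for 0.1 s.
At the end, for the whole second after the job is handed in: The blade stands upright (within 0.15 rad) between the two plates, its tip below the chamfers and clear of the base, pressing on both plates (over 0.8 N each) with neither pushed back more than 3.5 mm, at rest, and the fingers still grip the feeler (over 2 N) (all of step 2 and contact force between feeler and plate_a above 0.8 N and contact force between feeler and plate_b above 0.8 N and value of joint each of plate_a, plate_b below 0.0035 m and z of feeler in the frame of gap_setter above 0.015 m and angle between feeler's own z axis and vertical below 0.15 rad and contact force between feeler and the fingers above 2 N and linear speed of feeler below 0.01 m/s); the arm keeps its last pose, push and grip.
It fails at once if the blade is forced: a plate is pushed back more than 5 mm (value of joint any of plate_a, plate_b above 0.005 m).
It fails at once if a bystander is moved more than 20 mm (distance of any of quoin, ink_tin_near, reglet from where it was at the start of the episode above 0.02 m).
It also fails if it takes over 40 s, if anything falls off the work surface, if the arm or the gripper's body presses on something with over 40 N, if the wrist force passes 120 N, or if a joint passes its speed limit or range.

ROBOT

A 6-joint arm with a two-finger parallel gripper is mounted at the origin on a cart in front of the work surface, level with it; the furniture and walls round the work are solid. World frame = base frame: x ahead of the robot, y to its left, z up, the work surface at z = 0. Lengths are in mm, angles in degrees, forces in N, time in s.
With the tool pointing down it reaches from about 300 to 850 mm from the base axis. Payload 4.2 kg.
Tool frame: the origin (TCP) lies between the finger pads; the fingertips stand 22 mm ahead of it and the grasp point (between the pads) lies 3 mm ahead of it; z points along the fingers, y is the direction in which the jaws open and shut (so a half turn about z gives the same grasp; the last joint's range is limited). The gripper opens to 91 mm and grips with 3 to 60 N. Pads are 32 mm wide; open, the fingers measure 118 mm over their backs; the gripper's body (76 mm by 178 mm) begins 60 mm behind the grasp point.
Start: joints at [69.385, 18.312, 89.639, -0, 72.044, -1.146], TCP at [191.649, 542.136, 235.976] pointing down, gripper open.
Joint ranges: [-177.97, 177.97], [-48.28, 115.42], [12.27, 149.76], [-77.06, 257.06], [2.81, 150.46], [-146.56, 146.56]. Speed limits (degrees/s): [147.25, 147.25, 180, 180, 180, 180].

INTERFACE

Orientations are given as [roll, pitch, yaw] about the fixed x, y, z axes, in that order (R = Rz(yaw) Ry(pitch) Rx(roll)).
In Python, from workcell import * gives the robot as it stands.
- The arm moves only by the shell command python3 -m jog 'ROWS' [OPENING] [FORCE]. ROWS is text: rows parted by semicolons, each of 6 numbers parted by spaces: the shift along the tool's x, y, z in units of 0.5 m (1.0 is 0.5 m), then the turn, a rotation vector about the tool's x, y, z in units of pi/2 rad (1.0 is pi/2 rad). A call has 1 to 20 rows; each row is the pose to reach, as a shift and turn from the pose measured when the call began, along the tool's axes at that moment; what a row does not reach only later rows make up. A row lasts 1/12 s, in which the tool goes at most 41.7 mm and 7.16 degrees, less where a joint would pass 70% of its speed; a pose out of reach is approached as far as the arm can. A call with a number of a shift or a turn outside -1 to 1 is refused whole. A call with a gripper value outside its range is refused whole. OPENING is the opening, from -1 (shut) to 1 (fully open), set as the call begins (- or left out, the last holds). The fingers move at their own pace and stop on an object; FORCE is the grip in N (left out, the last holds). Time passes only in rows, so rows that repeat a pose let the fingers close. It gives the time, the measured TCP pose, the force and the opening at its end, in the units of the state.
- state(): the state, without advancing time (a new reading comes with each control period).
- grab_frame(name): name is "side" or "top" or "wrist"; returns the picture (384x512x3 uint8, red, green, blue); there is no depth.
- calibration(name): a dict with "mtx" (3x3 intrinsics, pixels), "rvec" (rotation vector, rad) and "tvec" (3), from world to camera coordinates, as OpenCV has them. Camera axes: x right, y down, z forward; pixel columns grow to the right and rows downward; lengths in mm; the calibration is good to about 2 mm. A picture is of the moment at which its call begins: read the wrist's pose just before it. calibration takes no time and is no camera call; for the wrist camera it gives the pose at the moment of the call.
- job_done(): hands the job in, once; it reports no verdict.
Trained networks look in the newest picture that a camera, given by its name, has taken for a name from the list of things; names that differ only in an ending like _2 or _b are one class to them, and where a whole thing is asked for, a point or a joint stands for the part that bears it (a point fixed in the world has none). Each returns a list of dicts, best first, with "confidence" (0 to 1); they miss things now and then, are a little off and sometimes report something else, mostly with a low value. They report only what shows in the picture. A call takes as long as a camera call. They do not tell look-alikes from the thing itself.
- spot_in(query, camera): "rect" ([left, top, right, bottom] in pixels, round what is visible of it).
- tip_of(query, camera): "location" ([column, row] in pixels: a listed point, or the origin of a listed thing).
The state is a dict: "time_s": time; "qpos": joint angles; "qvel": joint speeds; "effort": joint torques, N m; "ee_pos": TCP position; "ee_rot": TCP orientation; "force": force on the tool from outside, world axes, zero at the start; "torque": the same for the moment, N m; "gripper_width": finger opening in mm.
Only numpy, scipy, OpenCV 4.12 (cv2) and the standard library are available. Lean on these libraries where they do the work, as an engineer would, in place of code of your own. Each camera call takes 0.05 s, during which the arm holds its last target. There are 200 camera calls.

## Working session

There is one attempt and no reset: what is moved stays moved. The work goes in short steps, Python scripts to look and compute and a shell command to move; the robot and the scene stay as the last step left them, time stands still between calls to the robot, and variables do not carry over. Pictures are saved under pics/ and viewed, about 8 in all and at most 12, crops included, and the job is handed in when it is done.

```bash
mkdir -p pics; python3 - <<'E'
from workcell import *
import cv2,numpy as np
s=state();print(s['time_s'],s['ee_pos'],s['ee_rot'],s['gripper_width'],s['force'])
for n in ("top","side"):
    f=grab_frame(n);cv2.imwrite(f'pics/{n}0.png',f[...,::-1])
    c=calibration(n);R=cv2.Rodrigues(np.array(c['rvec']))[0];print(n,-R.T@np.array(c['tvec']).ravel(),R[2])
    for q in ("feeler","feeler_grip","stand","gap_setter","plate_a_edge","plate_b_edge"):
        print(q,[(np.round(d['location']),round(d['confidence'],2)) for d in tip_of(q,n)][:4])
E
```

```text
0.0 [191.49946946 541.68098652 235.1279435 ] [-1.79898540e+02 -8.87537104e-04  1.60531906e+02] 91.26909380092921 [ 0.28082524 -0.13226996  1.05443139]
top [430.34545382   8.43046844 987.30079978] [ 0.16080831 -0.01965209 -0.98678999]
feeler [(array([351., 236.]), 0.89), (array([330., 147.]), 0.75), (array([337., 187.]), 0.74)]
feeler_grip [(array([342., 128.]), 0.8), (array([350., 179.]), 0.73), (array([361., 231.]), 0.67)]
stand [(array([335., 189.]), 0.86)]
gap_setter [(array([190., 192.]), 0.58)]
plate_a_edge [(array([184., 186.]), 0.65)]
plate_b_edge [(array([183., 185.]), 0.82)]
side [ 345.74131693 -782.77654371  625.50384386] [ 0.22453928  0.80548511 -0.54843035]
feeler [(array([237., 317.]), 0.83), (array([355., 279.]), 0.56)]
feeler_grip [(array([300., 245.]), 0.98), (array([359., 222.]), 0.88), (array([236., 256.]), 0.75), (array([300., 292.]), 0.3)]
stand [(array([301., 296.]), 0.75)]
gap_setter [(array([244., 184.]), 0.71), (array([251., 230.]), 0.17)]
plate_a_edge []
plate_b_edge [(array([247., 158.]), 0.65)]
```

View pics/top0.png

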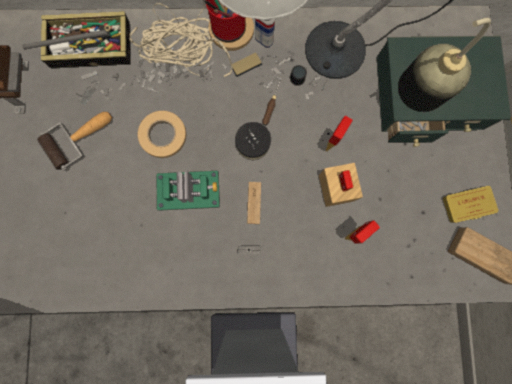

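View pics/side0.png

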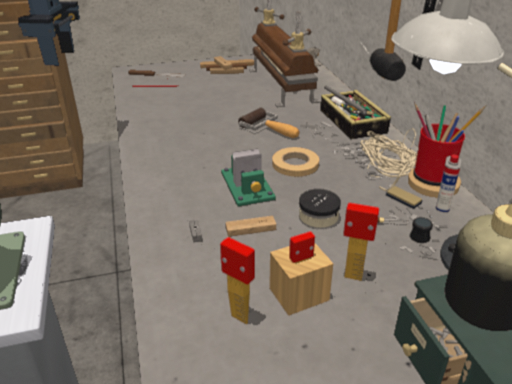

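The top view shows the stand with the feeler at (346,181), look-alikes at (341,130) and (366,232), and the gap setter at (188,190) with its thumbscrew to the right (+column). The side view agrees. Next I measure from segmentation.

```bash
cat > h.py <<'E'
from workcell import *
import cv2,numpy as np
from scipy.spatial.transform import Rotation as Ro
def ray(n,p,z,c=None):
    c=c or calibration(n);R=cv2.Rodrigues(np.array(c['rvec'],float))[0];t=np.array(c['tvec'],float).ravel()
    C=-R.T@t;d=(R.T@np.linalg.inv(np.array(c['mtx']))@np.c_[np.reshape(p,(-1,2)),np.ones(len(np.reshape(p,(-1,2))))].T).T
    return C+d*((z-C[2])/d[:,2])[:,None]
def mask(f,col):
    h=cv2.cvtColor(f,cv2.COLOR_RGB2HSV).astype(int);H,S,V=h[...,0],h[...,1],h[...,2]
    if col=='red': return (((H<6)|(H>174))&(S>170)&(V>90)).astype(np.uint8)
    if col=='green': return ((H>60)&(H<90)&(S>110)&(V>50)).astype(np.uint8)
    if col=='wood': return ((H>8)&(H<25)&(S>60)&(V>140)).astype(np.uint8)
def rect(m,n,z,box,c=None):
    mm=np.zeros_like(m);x0,y0,x1,y1=box;mm[y0:y1,x0:x1]=m[y0:y1,x0:x1]
    k,l,st,_=cv2.connectedComponentsWithStats(mm);i=1+np.argmax(st[1:,4])
    v,u=np.nonzero(l==i);P=ray(n,np.c_[u,v],z,c)[:,:2].astype(np.float32)
    return cv2.minAreaRect(P)
def show(f,name,s=1): cv2.imwrite('pics/'+name,cv2.resize(f[...,::-1],None,fx=s,fy=s))
def rows(target,yaw=None):
    s=state();R=Ro.from_euler('xyz',s['ee_rot'],degrees=True)
    d=R.inv().apply(np.array(target)-s['ee_pos'])/500
    r=np.zeros(3)
    if yaw is not None:
        T=Ro.from_euler('xyz',[180,0,yaw],degrees=True); r=(R.inv()*T).as_rotvec()/(np.pi/2)
    print('row',np.round(d,4),np.round(r,4),'n>=',np.linalg.norm(d)*500/41.7,np.linalg.norm(r)*90/7.16)
E
python3 - <<'E'
from h import *
f=cv2.imread('pics/top0.png')[...,::-1].copy()
print('handle',rect(mask(f,'red'),'top',129,(325,160,362,205)))
print('stand',rect(mask(f,'wood'),'top',84,(310,155,370,210)))
print('green',rect(mask(f,'green'),'top',12,(140,160,230,220)))
print('lookalikes',rect(mask(f,'red'),'top',120,(325,110,360,150)),rect(mask(f,'red'),'top',120,(345,215,390,250)))
show(f[150:230,140:380],'topcrop.png',3)
E
```

```text
handle ((577.2669067382812, -200.7603759765625), (39.29682540893555, 16.336530685424805), 10.722012519836426)
stand ((579.6166381835938, -202.6353302001953), (82.53707885742188, 72.43380737304688), 10.201971054077148)
green ((567.6356201171875, 198.7186737060547), (66.05512237548828, 30.04869842529297), 12.53190803527832)
lookalikes ((690.875244140625, -195.12936401367188), (20.688169479370117, 67.2495346069336), 57.264530181884766) ((467.24346923828125, -237.89923095703125), (22.632402420043945, 55.466522216796875), 38.65043640136719)
```

View pics/topcrop.png

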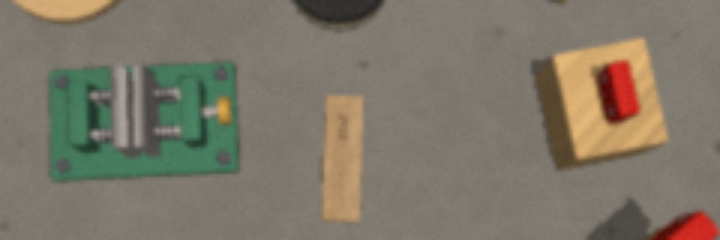

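```bash
python3 -c "
from h import *
rows([450,100,300],85)"
```

```text
row [-0.7819 -0.6615 -0.1281] [ 1.000e-04 -0.000e+00  8.392e-01] n>= 12.375968390868987 10.549167281536665
```

```bash
python3 -m jog '-0.782 -0.66 -0.128 0 0 0.84;-0.782 -0.66 -0.128 0 0 0.84;-0.782 -0.66 -0.128 0 0 0.84;-0.782 -0.66 -0.128 0 0 0.84;-0.782 -0.66 -0.128 0 0 0.84;-0.782 -0.66 -0.128 0 0 0.84;-0.782 -0.66 -0.128 0 0 0.84;-0.782 -0.66 -0.128 0 0 0.84;-0.782 -0.66 -0.128 0 0 0.84;-0.782 -0.66 -0.128 0 0 0.84;-0.782 -0.66 -0.128 0 0 0.84;-0.782 -0.66 -0.128 0 0 0.84;-0.782 -0.66 -0.128 0 0 0.84;-0.782 -0.66 -0.128 0 0 0.84' 1; python3 -c "
from h import *
rows([567,199,300],10.5)"
```

```text
time_s: 1.87
ee_pos: [452.1, 97.8, 300.5]
ee_rot: [179.9, 0.0, 84.6]
force: [0.8, -0.5, -0.3]
gripper_width: 91.3
row [0.2229 0.2098 0.0012] [ 1.300e-03 -5.000e-04  8.238e-01] n>= 3.6708863995396195 10.355022233275806
```

```bash
python3 -m jog '0.223 0.21 0 0 0 0.824;0.223 0.21 0 0 0 0.824;0.223 0.21 0 0 0 0.824;0.223 0.21 0 0 0 0.824;0.223 0.21 0 0 0 0.824;0.223 0.21 0 0 0 0.824;0.223 0.21 0 0 0 0.824;0.223 0.21 0 0 0 0.824;0.223 0.21 0 0 0 0.824;0.223 0.21 0 0 0 0.824;0.223 0.21 0 0 0 0.824;0.223 0.21 0 0 0 0.824;0.223 0.21 0 0 0 0.824'; python3 -c "
from h import *
s=state();print(s['ee_pos'],s['ee_rot'],s['qpos']);c=calibration('wrist')
f=grab_frame('wrist');show(f,'w1.png',1.5)
R=cv2.Rodrigues(np.array(c['rvec']))[0];print(-R.T@np.array(c['tvec']).ravel(),R)
for q in ('plate_a_edge','plate_b_edge','gap_setter'):
  for d in tip_of(q,'wrist'): print(q,d,ray('wrist',d['location'],0 if q[0]=='g' else 78,c))
"
```

```text
time_s: 2.95
ee_pos: [566.4, 200.0, 300.5]
ee_rot: [180.0, -0.1, 10.6]
force: [-0.0, 0.3, 0.3]
gripper_width: 91.2
[566.42967373 199.98280412 300.47185536] [ 1.79959180e+02 -7.18126605e-02  1.06318569e+01] [ 1.83752253e+01  1.88748935e+01  7.95667938e+01 -5.06814054e-02
  8.14926581e+01  9.77508629e+01]
[642.43428605 214.49853242 448.60915539] [[ 1.83729146e-01 -9.82976875e-01  2.52342750e-04]
 [-9.45888087e-01 -1.76726981e-01  2.72145736e-01]
 [-2.67468369e-01 -5.02397915e-02 -9.62256013e-01]]
plate_a_edge {'location': [290.8, 163.3], 'confidence': 0.8} [[579.04539454 159.14267661  78.        ]]
plate_b_edge {'location': [295.6, 164.3], 'confidence': 0.72} [[578.90045777 152.6828104   78.        ]]
gap_setter {'location': [287.6, 153.4], 'confidence': 0.89} [[580.18637882 155.79782189   0.        ]]
```

View pics/w1.png

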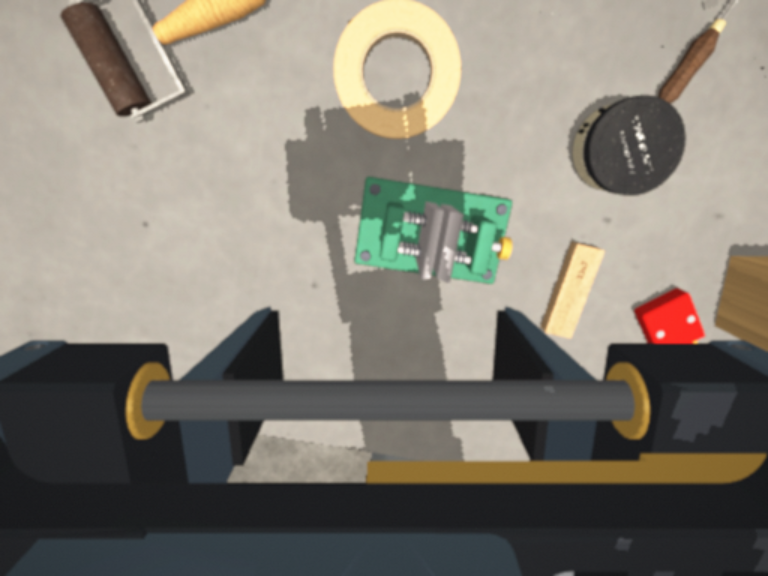

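The wrist view shows the base corners near (368,177), (512,199), (494,284), (354,264) in the displayed picture, with the gap between the plates at about (441,240).

```bash
python3 -c "
from h import *
w=np.array([(368,177),(512,199),(494,284),(354,264)])/1.5
t=np.array([(50,72),(237,62),(239,172),(55,181)])/3+[140,150]
for n,p in(('wrist',w),('top',t)):
  P=ray(n,p,12)[:,:2];print(n,P.round(1).tolist(),P.mean(0))
  print(cv2.minAreaRect(P.astype(np.float32)))
f=cv2.imread('pics/top0.png')[...,::-1].copy()
# plates in top image: gap line centre ends from crop
print(ray('top',np.array([(131,68),(137,148)])/3+[140,150],88))
# wrist mouth line
print(ray('wrist',np.array([(444,207),(437,275)])/1.5,84))
rows([560,-201,280],10.6)
"
```

```text
wrist [[622.4, 229.0], [627.5, 84.1], [538.5, 79.8], [533.0, 228.3]] [580.36294718 155.31097476]
((580.402587890625, 155.72120666503906), (89.3640365600586, 148.6265869140625), 2.109912157058716)
top [[619.1, 232.1], [624.8, 81.5], [535.4, 80.4], [530.9, 226.4]] [577.55379952 155.12036409]
((577.301025390625, 155.13877868652344), (89.41323852539062, 150.6793975830078), 2.157423496246338)
[[606.43708198 154.67014194  88.        ]
 [546.33337173 149.73398487  88.        ]]
[[613.28021801 159.74930437  84.        ]
 [554.57388795 152.95762197  84.        ]]
row [-0.1602  0.7846  0.0416] [ 0.0006 -0.0011 -0.0006] n>= 9.614885339511687 0.01734131636752897
```

```bash
python3 -m jog '-0.16 0.785 0.042 0 0 0;-0.16 0.785 0.042 0 0 0;-0.16 0.785 0.042 0 0 0;-0.16 0.785 0.042 0 0 0;-0.16 0.785 0.042 0 0 0;-0.16 0.785 0.042 0 0 0;-0.16 0.785 0.042 0 0 0;-0.16 0.785 0.042 0 0 0;-0.16 0.785 0.042 0 0 0;-0.16 0.785 0.042 0 0 0;-0.16 0.785 0.042 0 0 0;-0.16 0.785 0.042 0 0 0;-0.16 0.785 0.042 0 0 0'; python3 -c "
from h import *
s=state();print(s['ee_pos'],s['ee_rot'],s['qpos']);c=calibration('wrist')
f=grab_frame('wrist');show(f,'w2.png',1.2)
for q,z in (('feeler_grip',109),('stand',0)):
  for d in tip_of(q,'wrist'): print(q,d,ray('wrist',d['location'],z,c))
for q,z in (('feeler_grip',109),):
  for d in spot_in(q,'wrist'): print(q,d)
"
```

```text
time_s: 4.23
ee_pos: [560.0, -200.5, 279.8]
ee_rot: [180.0, -0.1, 10.6]
force: [0.2, 0.3, -0.4]
gripper_width: 90.8
[ 560.03336921 -200.54090483  279.83135593] [ 1.79995157e+02 -9.99576756e-02  1.05521165e+01] [-2.08348162e+01  1.87742760e+01  8.26248413e+01  4.89044636e-02
  7.85130335e+01  5.86033692e+01]
feeler_grip {'location': [196.1, 166.8], 'confidence': 0.9} [[ 558.09031942 -129.32181745  109.        ]]
feeler_grip {'location': [263.5, 159.8], 'confidence': 0.65} [[ 579.82567132 -202.6437913   109.        ]]
feeler_grip {'location': [341.0, 141.2], 'confidence': 0.57} [[ 615.76821027 -282.70854804  109.        ]]
stand {'location': [264.4, 148.8], 'confidence': 0.8} [[ 577.15003737 -206.45518061    0.        ]]
feeler_grip {'rect': [258.2, 141.6, 272.0, 182.8], 'confidence': 0.91}
feeler_grip {'rect': [266.2, 64.4, 364.1, 164.2], 'confidence': 0.7}
feeler_grip {'rect': [174.0, 146.9, 250.9, 241.0], 'confidence': 0.64}
```

View pics/w2.png

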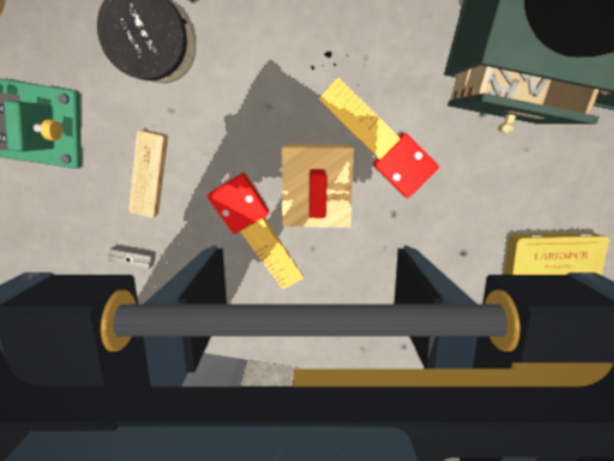

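The wrist view shows the handle in the stand at (264,160) in original pixels. The look-alikes appear splayed, so they may be tall, and I triangulate them for clearance.

```bash
python3 -c "
from h import *
def P(n):
  c=calibration(n);R=cv2.Rodrigues(np.array(c['rvec']))[0];return np.array(c['mtx'])@np.c_[R,np.array(c['tvec']).ravel()]
def tri(a,pa,b,pb):
  X=cv2.triangulatePoints(P(a),P(b),np.array(pa,float),np.array(pb,float)).ravel();return (X[:3]/X[3]).round(0)
print('grip A ts',tri('top',(342,128),'side',(359,222)),'wt',tri('top',(342,128),'wrist',(341,141)))
print('grip B ts',tri('top',(365,231),'side',(238,258)),'wt',tri('top',(365,231),'wrist',(196,167)))
print('base A',ray('wrist',(279,75),0),ray('top',(330,147),0),'B',ray('wrist',(237,229),0),ray('top',(351,236),0),ray('side',(237,317),0),ray('side',(355,279),0))
print('feeler',tri('top',(347,180),'side',(301,243)),tri('wrist',(264.5,160),'side',(301,243)))
c=calibration('wrist');f=cv2.imread('pics/w2.png')[...,::-1];f=cv2.resize(f,(512,384),interpolation=cv2.INTER_AREA)
print(rect(mask(f,'red'),'wrist',129,(252,138,276,184)),rect(mask(f,'wood'),'wrist',84,(225,115,300,195)))
R=cv2.Rodrigues(np.array(c['rvec']))[0];print('cam',-R.T@np.array(c['tvec']).ravel())
"
```

```text
grip A ts [ 687. -195.  129.] wt [ 626. -161.  369.]
grip B ts [ 468. -232.  132.] wt [ 510. -185.  251.]
base A [[ 682.31128901 -206.35435693    0.        ]] [[ 682.66020747 -194.18131516    0.        ]] B [[ 442.23472846 -187.08987891    0.        ]] [[ 461.53560526 -234.12490969    0.        ]] [[ 465.18862991 -226.27319923    0.        ]] [[ 690.82111366 -196.73196374    0.        ]]
feeler [ 579. -204.  114.] [ 580. -203.  113.]
((582.6944580078125, -202.27622985839844), (41.596439361572266, 13.813478469848633), 10.602510452270508) ((581.0075073242188, -202.78782653808594), (84.06417846679688, 72.05477142333984), 9.317523956298828)
cam [ 636.15673376 -185.26571386  428.3016875 ]
```

```bash
python3 -c "
from h import *
f=grab_frame('side');g=grab_frame('top')
show(np.hstack([f[150:384,160:460],np.pad(g[90:290,260:460],((0,34),(0,0),(0,0)))]),'s3.png',1.55)
"
```

```text
(no output)
```

View pics/s3.png

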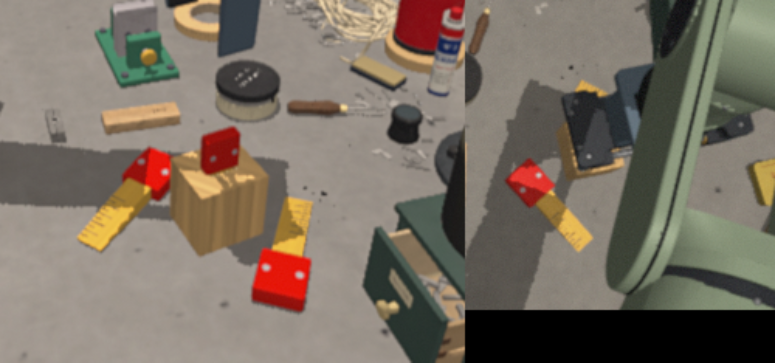

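Both look-alikes have toppled by themselves, and they lie flat clear of the stand. Now I descend to the handle.

```bash
python3 -c "
from h import *
rows([580,-202.3,112],10.5)"
```

```text
row [0.0374 0.0112 0.3363] [ 0.0007 -0.0012  0.0015] n>= 4.058921576625912 0.02585258758893609
```

```bash
python3 -m jog '0.038 0.011 0.1 0.001 -0.001 0;0.038 0.011 0.15 0.001 -0.001 0;0.038 0.011 0.2 0.001 -0.001 0;0.038 0.011 0.25 0.001 -0.001 0;0.038 0.011 0.29 0.001 -0.001 0;0.038 0.011 0.32 0.001 -0.001 0;0.038 0.011 0.336 0.001 -0.001 0;0.038 0.011 0.336 0.001 -0.001 0;0.038 0.011 0.336 0.001 -0.001 0' && python3 -m jog '0 0 0 0 0 0;0 0 0 0 0 0;0 0 0 0 0 0;0 0 0 0 0 0;0 0 0 0 0 0;0 0 0 0 0 0;0 0 0 0 0 0;0 0 0 0 0 0;0 0 0 0 0 0;0 0 0 0 0 0' -1 30
```

```text
time_s: 5.28
ee_pos: [580.7, -201.9, 112.5]
ee_rot: [-180.0, -0.0, 10.7]
force: [0.1, -0.1, 0.6]
gripper_width: 91.4
time_s: 6.12
ee_pos: [580.7, -201.9, 112.5]
ee_rot: [-180.0, -0.0, 10.7]
force: [0.1, -0.8, -0.1]
gripper_width: 27.1
```

```bash
python3 -m jog '0 0 0 0 0 0;0 0 0 0 0 0;0 0 0 0 0 0;0 0 0 0 0 0;0 0 0 0 0 0;0 0 0 0 0 0' -1 30 && python3 -m jog '0 0 -0.02 0 0 0;0 0 -0.05 0 0 0;0 0 -0.09 0 0 0;0 0 -0.14 0 0 0;0 0 -0.19 0 0 0;0 0 -0.23 0 0 0;0 0 -0.24 0 0 0;0 0 -0.24 0 0 0;0 0 -0.24 0 0 0'; python3 -c "
from h import *
rows([579,155,225],2.5)"
```

```text
time_s: 6.62
ee_pos: [580.7, -202.1, 112.5]
ee_rot: [-180.0, -0.1, 10.7]
force: [-0.1, -0.7, -0.6]
gripper_width: 15.8
time_s: 7.37
ee_pos: [580.0, -201.7, 231.7]
ee_rot: [-179.9, 0.0, 10.7]
force: [0.1, -0.8, -2.7]
gripper_width: 15.8
row [ 0.13   -0.7015  0.0142] [-0.0008  0.0004  0.0907] n>= 8.555801358607928 1.1396641940979442
```

```bash
python3 -m jog '0.02 -0.07 0.014 0 0 0.09;0.05 -0.15 0.014 0 0 0.09;0.08 -0.23 0.014 0 0 0.09;0.1 -0.31 0.014 0 0 0.09;0.13 -0.39 0.014 0 0 0.09;0.13 -0.47 0.014 0 0 0.09;0.13 -0.54 0.014 0 0 0.09;0.13 -0.6 0.014 0 0 0.09;0.13 -0.65 0.014 0 0 0.09;0.13 -0.68 0.014 0 0 0.09;0.13 -0.695 0.014 0 0 0.09;0.13 -0.7015 0.014 0 0 0.09;0.13 -0.7015 0.014 0 0 0.09;0.13 -0.7015 0.014 0 0 0.09'; python3 -c "
from h import *
s=state();print(s['ee_pos'],s['ee_rot'],s['force']);c=calibration('wrist')
f=grab_frame('wrist');g=grab_frame('side');t=grab_frame('top')
w=cv2.resize(f[110:230,170:350],None,fx=3,fy=3,interpolation=cv2.INTER_CUBIC);v=cv2.resize(g[80:240,190:290],(225,360),interpolation=cv2.INTER_CUBIC)
show(np.hstack([w,v]),'w4.png');show(t,'t4.png')
for q,n,z in (('feeler','side',0),('feeler_grip','side',0),('plate_a_edge','side',78),('plate_b_edge','side',78),('feeler','wrist',122),('plate_a_edge','wrist',78),('plate_b_edge','wrist',78)):
  spot=tip_of(q,n)
  for d in spot[:2]: print(q,n,d,ray(n,d['location'],z).round(1))
"
```

```text
time_s: 8.53
ee_pos: [578.9, 154.0, 224.4]
ee_rot: [-180.0, 0.1, 2.5]
force: [-0.5, 0.2, -1.0]
gripper_width: 16.1
[578.91817848 154.04519359 224.36685456] [-1.79982147e+02  1.09342175e-01  2.52247644e+00] [-0.50206799  0.21059024 -1.01521786]
feeler side {'location': [215.0, 305.9], 'confidence': 0.85} [[ 435.1 -192.3    0. ]]
feeler side {'location': [351.5, 279.0], 'confidence': 0.69} [[ 684.8 -195.     0. ]]
feeler_grip side {'location': [244.7, 97.7], 'confidence': 0.73} [[705.1 658.5   0. ]]
feeler_grip side {'location': [259.0, 262.4], 'confidence': 0.68} [[ 536.5 -107.2    0. ]]
plate_a_edge side {'location': [243.4, 158.4], 'confidence': 0.47} [[572.7 148.6  78. ]]
plate_b_edge side {'location': [245.7, 157.2], 'confidence': 0.63} [[578.9 152.4  78. ]]
feeler wrist {'location': [253.4, 195.3], 'confidence': 0.89} [[577.2 159.3 122. ]]
plate_a_edge wrist {'location': [253.8, 179.0], 'confidence': 0.93} [[581.3 160.   78. ]]
plate_b_edge wrist {'location': [259.5, 179.9], 'confidence': 0.9} [[580.5 154.   78. ]]
plate_b_edge wrist {'location': [252.7, 178.5], 'confidence': 0.38} [[581.8 161.2  78. ]]
```

View pics/w4.png

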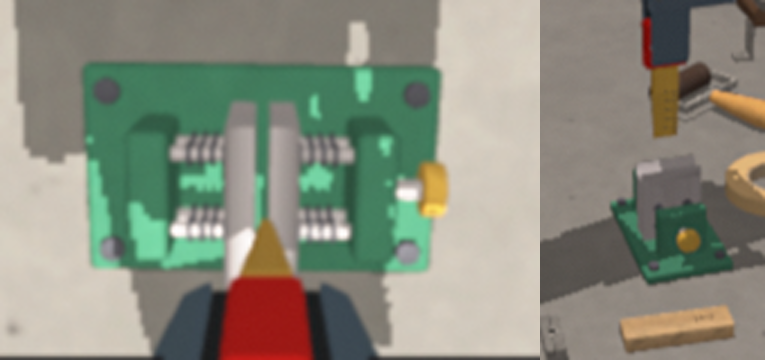

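The wrist crop shows the blade tip at crop (265,222) and the dark gap centred at column ~263. The two are nearly aligned. I work out the offset with each point at its own height.

```bash
python3 -c "
from h import *
C=lambda *p: np.array(p)/3+[170,110]-1/3
print('tip',ray('wrist',C((265,222)),121.4).round(1))
print('gap',ray('wrist',C((263,106),(263,150),(263,190)),78).round(1))
print('gapL/R',ray('wrist',C((256.5,115),(270,115)),78).round(1))
print('base',cv2.minAreaRect(ray('wrist',C((84,62),(441,68),(428,273),(94,267)),12)[:,:2].astype(np.float32)))
s=state();R=Ro.from_euler('xyz',s['ee_rot'],degrees=True);print('nominal tip',s['ee_pos']+R.apply([0,0,103]))
f=cv2.imread('pics/w4.png')
for r in (120,150,180,200): print(r,f[r,240:290:2,1].tolist())
"
```

```text
tip [[588.1 155.8 121.4]]
gap [[617.3 157.9  78. ]
 [602.1 157.2  78. ]
 [587.9 156.6  78. ]]
gapL/R [[614.1 160.   78. ]
 [614.3 155.3  78. ]]
base ((580.8173217773438, 157.09237670898438), (89.08979797363281, 147.82687377929688), 1.5600996017456055)
nominal tip [578.95609955 154.93155049 122.14683311]
120 [128, 127, 126, 126, 127, 127, 126, 124, 123, 123, 124, 126, 125, 124, 123, 124, 125, 127, 127, 127, 128, 127, 127, 128, 127]
150 [160, 162, 165, 166, 168, 169, 164, 147, 129, 123, 122, 123, 122, 127, 136, 149, 162, 168, 170, 167, 162, 160, 156, 152, 149]
180 [162, 164, 165, 167, 169, 171, 174, 180, 188, 202, 202, 186, 154, 134, 140, 154, 167, 170, 168, 164, 160, 157, 153, 151, 148]
200 [163, 165, 165, 167, 168, 167, 166, 172, 181, 185, 165, 135, 120, 122, 137, 153, 166, 167, 166, 162, 158, 155, 152, 149, 146]
```

```bash
python3 -m jog '0.003 -0.0016 0.02 0 0 0;0.003 -0.0016 0.04 0 0 0;0.003 -0.0016 0.055 0 0 0;0.003 -0.0016 0.07 0 0 0;0.003 -0.0016 0.08 0 0 0;0.003 -0.0016 0.088 0 0 0;0.003 -0.0016 0.094 0 0 0;0.003 -0.0016 0.094 0 0 0;0.003 -0.0016 0.094 0 0 0'; python3 -c "
from h import *
for i in range(5):
  f=grab_frame('wrist');s=state();print(s['ee_pos'],s['force'],s['torque'])
"
```

```text
time_s: 9.78
ee_pos: [580.6, 155.8, 178.2]
ee_rot: [-179.9, 0.0, 2.5]
force: [-0.1, 1.0, -1.6]
gripper_width: 15.8
[580.71301185 155.79450754 178.43470482] [ 0.09535516  0.27903828 -1.63014196] [-0.06722139  0.11062637  0.01355623]
[580.75713998 155.82210106 178.60895589] [ 0.68360698  0.49366009 -1.29445314] [-0.02426413  0.16701679  0.03069776]
[580.73839994 155.78131774 178.63560038] [-1.25432681 -0.68727535 -2.03903177] [-0.04423107  0.11650718  0.04266941]
[580.68059572 155.80306215 178.5988616 ] [ 0.49497523 -0.11879455 -2.14601109] [-0.03865783  0.16463827 -0.0289689 ]
[580.64189905 155.78574034 178.52748241] [-0.52623651 -0.53616795 -1.9828875 ] [-0.08629001  0.1799128   0.01487403]
```

```bash
cat > fr.py <<'E'
from h import *
F=[];p=[];T=[]
for i in range(8):
  f=grab_frame('wrist');s=state();F.append(s['force']);p.append(s['ee_pos']);T.append(s['torque'])
print(s['time_s'],np.mean(p,0).round(2),'F',np.mean(F,0).round(2),'T',np.mean(T,0).round(3))
E
for k in 1; do python3 -m jog '0 0 0.003 0 0 0;0 0 0.006 0 0 0;0 0 0.009 0 0 0;0 0 0.009 0 0 0;0 0 0.009 0 0 0' >/dev/null; python3 fr.py; done
python3 -m jog '0 0 0.003 0 0 0;0 0 0.006 0 0 0;0 0 0.006 0 0 0;0 0 0.006 0 0 0' >/dev/null; python3 fr.py
```

```text
10.85 [580.67 155.78 174.05] F [ 0.16  0.04 -1.36] T [-0.056  0.156 -0.012]
11.5833 [580.68 155.79 171.09] F [-0.22 -0.16 -1.46] T [-0.061  0.169  0.001]
```

```bash
python3 -m jog '0 0 0.003 0 0 0;0 0 0.005 0 0 0;0 0 0.005 0 0 0;0 0 0.005 0 0 0' >/dev/null; python3 fr.py
python3 -m jog '0 0 0.003 0 0 0;0 0 0.004 0 0 0;0 0 0.004 0 0 0;0 0 0.004 0 0 0' >/dev/null; python3 fr.py
```

```text
12.3167 [580.64 155.75 168.54] F [-0.03 -0.23 -2.  ] T [-0.115  0.145  0.005]
13.05 [580.82 155.8  166.81] F [ 0.02 -0.55  0.62] T [-0.109  0.124 -0.02 ]
```

```bash
python3 -m jog '0 0 0.003 0 0 0;0 0 0.004 0 0 0;0 0 0.004 0 0 0;0 0 0.004 0 0 0' >/dev/null; python3 fr.py
python3 -m jog '0 0 0.003 0 0 0;0 0 0.004 0 0 0;0 0 0.004 0 0 0;0 0 0.004 0 0 0' >/dev/null; python3 fr.py
python3 -c "
from h import *
f=grab_frame('wrist');show(f[110:230,170:350],'w5.png',4)"
```

```text
13.7833 [580.85 155.8  164.68] F [ 0.5  -0.24 -0.27] T [-0.105  0.018 -0.022]
14.5167 [580.82 155.8  162.68] F [ 0.24 -0.52  0.87] T [-0.11   0.094 -0.027]
```

View pics/w5.png

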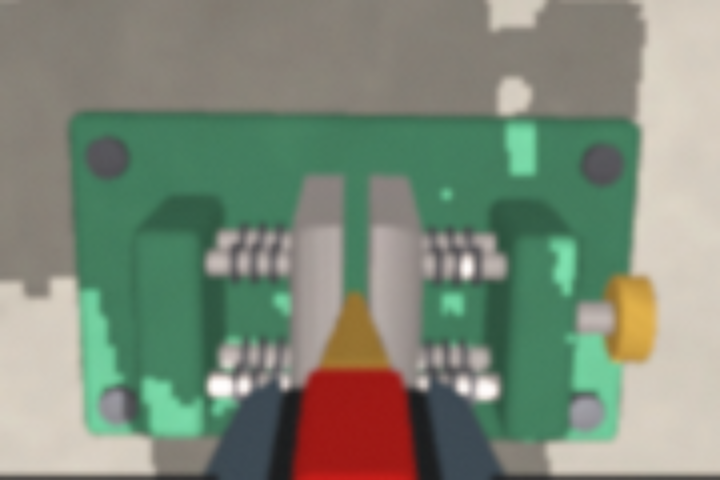

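Contact seems to be starting, but the forces are ambiguous. I probe sideways by ±0.8 mm to see which plates touch.

```bash
python3 -m jog '0 -0.0016 0 0 0 0;0 -0.0016 0 0 0 0;0 -0.0016 0 0 0 0' >/dev/null; python3 fr.py
python3 -m jog '0 0.0016 0 0 0 0;0 0.0032 0 0 0 0;0 0.0032 0 0 0 0;0 0.0032 0 0 0 0' >/dev/null; python3 fr.py
```

```text
15.2167 [580.79 156.34 162.66] F [ 0.45 -1.83  0.87] T [-0.558  0.047 -0.039]
15.95 [580.84 155.2  162.66] F [-0.26  1.37  0.48] T [ 0.331  0.123 -0.039]
```

Fy reverses from −1.8 to +1.4 N across the centre, with a slope of about 2.8 N/mm, roughly two springs. I recentre at y≈155.7 and go 4 mm deeper, which is safe for any gap from 4.5 to 7 mm.

```bash
python3 -m jog '0 -0.001 0.002 0 0 0;0 -0.001 0.004 0 0 0;0 -0.001 0.006 0 0 0;0 -0.001 0.008 0 0 0;0 -0.001 0.008 0 0 0;0 -0.001 0.008 0 0 0' ; python3 fr.py; python3 fr.py
```

```text
time_s: 16.45
ee_pos: [580.9, 155.5, 158.6]
ee_rot: [-179.9, -0.0, 2.5]
force: [0.4, 0.1, 1.6]
gripper_width: 16.0
16.85 [580.9  155.57 158.59] F [0.41 0.46 0.88] T [ 0.066  0.028 -0.042]
17.25 [580.89 155.61 158.6 ] F [0.83 0.31 0.38] T [ 0.038 -0.033 -0.023]
```

```bash
python3 -m jog '0 -0.0008 0 0 0 0;0 -0.0008 0 0 0 0;0 -0.0008 0 0 0 0' >/dev/null; python3 fr.py
python3 -m jog '0 -0.0008 0 0 0 0;0 -0.0008 0 0 0 0;0 -0.0008 0 0 0 0' >/dev/null; python3 fr.py
python3 -c "
from h import *
f=grab_frame('wrist');show(f[120:200,220:310],'w6.png',8)
f=grab_frame('side');show(f[110:220,190:310],'s6.png',6)"
```

```text
17.9 [580.88 155.91 158.61] F [ 1.26 -0.21  0.52] T [-0.171 -0.063 -0.035]
18.55 [580.87 156.23 158.6 ] F [ 1.28 -1.31  0.52] T [-0.369 -0.091 -0.046]
```

View pics/w6.png

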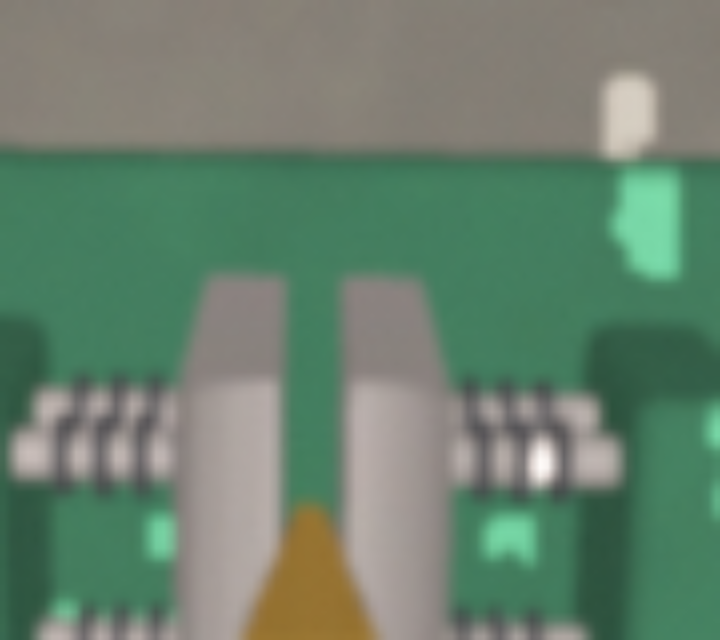

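View pics/s6.png

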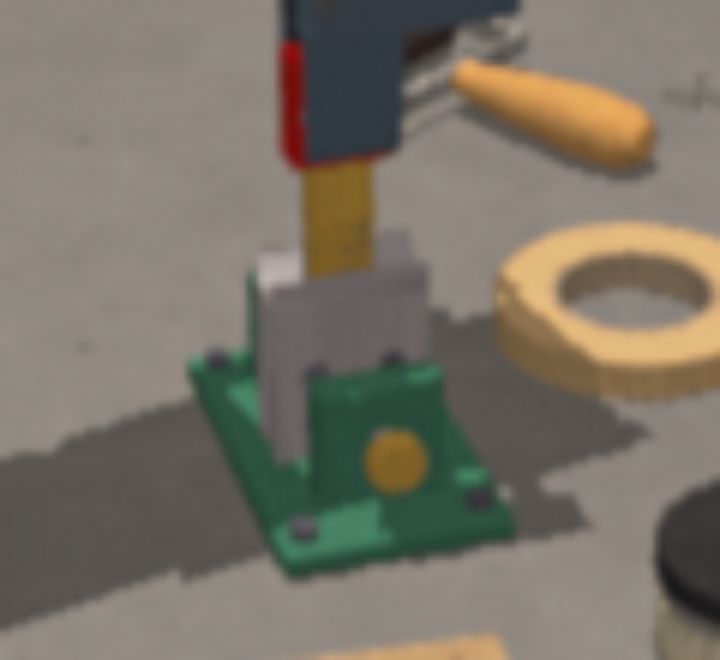

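Both crops show the blade straddling the gap squarely, with the plate faces at columns 285 and 343 of the wrist crop. The force is linear through the centre with no free play, so both plates are in contact. I recentre and make a final check.

```bash
python3 -m jog '0 0.001 0 0 0 0;0 0.001 0 0 0 0;0 0.001 0 0 0 0;0 0.001 0 0 0 0' ; python3 fr.py; python3 fr.py; python3 -c "
from h import *
a=ray('wrist',(np.array([(183,400),(450,400)])+.5)/8+[220,120]-.5,88);print('outer width after',a.round(1),a[0,1]-a[1,1])
s=state();print('tip z nominal',s['ee_pos'][2]-103.5,s['ee_rot'],s['gripper_width'])"
```

```text
time_s: 18.98
ee_pos: [580.9, 155.9, 158.6]
ee_rot: [-179.9, -0.0, 2.5]
force: [1.2, 0.2, -0.1]
gripper_width: 15.6
19.3833 [580.87 155.87 158.6 ] F [ 0.99 -0.29  0.64] T [-0.146 -0.083 -0.036]
19.7833 [580.88 155.82 158.6 ] F [0.83 0.08 0.39] T [-0.101 -0.078 -0.044]
outer width after [[609.9 169.7  88. ]
 [611.  143.8  88. ]] 25.882814867847998
tip z nominal 55.10216004670491 [-1.79923319e+02 -4.45890727e-02  2.54647963e+00] 15.884955341861986
```

```bash
python3 -c "
from h import *
c=calibration('side')
for p in [(580.9-12,155.8-6.5,130),(580.9+12,155.8-6.5,130),(580.9,145,88),(580.9,155.8,130)]:
  print(p,(cv2.projectPoints(np.array([p],float),np.array(c['rvec']),np.array(c['tvec']),np.array(c['mtx']),None)[0].ravel()-[190,110])*6)
c=calibration('wrist')
for g in (4.5,7.6):
  for z in (78,88,12): print(g,z,[((cv2.projectPoints(np.array([(580.9+30,156+sg*(g/2+(10 if z==88 else 0)),z)],float),np.array(c['rvec']),np.array(c['tvec']),np.array(c['mtx']),None)[0].ravel()-[220,120])*8).round(0).tolist() for sg in (1,-1)])
"
```

```text
(568.9, 149.3, 130) [307.34713813 165.42329655]
(592.9, 149.3, 130) [371.61909769 157.10777631]
(580.9, 145, 88) [344.04303873 268.41258605]
(580.9, 155.8, 130) [335.0646847  153.31931597]
4.5 78 [[299.0, 371.0], [343.0, 372.0]]
4.5 88 [[195.0, 387.0], [447.0, 398.0]]
4.5 12 [[301.0, 266.0], [336.0, 268.0]]
7.6 78 [[283.0, 370.0], [358.0, 373.0]]
7.6 88 [[179.0, 386.0], [463.0, 399.0]]
7.6 12 [[289.0, 266.0], [348.0, 268.0]]
```

```bash
python3 -c "
from workcell import *
print(job_done()); s=state(); print(s['time_s'],s['ee_pos'],s['force'],s['gripper_width'])"
```

```text
the job is handed in; nothing more can be done
None
the job is handed in; nothing more can be done
```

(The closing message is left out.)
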